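# Jog the auger with its spring-return key switch

### The arm

A 6-joint arm with a two-finger parallel gripper is mounted at the origin on the work surface. World frame = base frame: x ahead of the robot, y to its left, z up, the work surface at z = 0. Lengths are in m, angles in rad, forces in N, time in s.
With the tool pointing down it reaches from about 0.2 to 0.875 m from the base axis. Payload 3.4 kg.
Tool frame: the origin (TCP) lies midway between the tips of the shut fingers; the grasp point (between the pads) lies bot.hold_point_z behind it (bot.hold_point_z is the distance from the TCP to the grasp point, in m); z points along the fingers, y is the line along which they close (so a half turn about z gives the same grasp; the last joint's range is limited). The gripper opens to 94 mm and grips with 3 to 60 N. Pads are 16 mm wide; open, the fingers measure 119 mm over their backs; the gripper's body (75 mm by 177 mm) begins 78 mm behind the grasp point.
Start: joints at [-0.121, 0.276, 1.505, -0, 1.361, -0.121], TCP at [0.575, -0, 0.205] pointing down, gripper open.
Joint ranges: [-2.89, 2.89], [-0.75, 2.08], [0.22, 2.7], [-1.18, 4.32], [0.11, 2.71], [-2.7, 2.7]. Speed limits (rad/s): [2.57, 2.57, 3.14, 3.14, 3.14, 3.14].

### API

Orientations are given as [roll, pitch, yaw] about the fixed x, y, z axes, in that order (R = Rz(yaw) Ry(pitch) Rx(roll)).
In Python, from workcell import bot, jaws, kinematics, monitor, viewer, job gives the robot as it stands. Calls block until the motion is done:
- bot.goto(position, orientation): joint-space move of the TCP to a pose.
- bot.move_l(position, orientation=None, v=0.15, guard=None): straight line of the TCP; orientation=None keeps the orientation; v is the mean speed in m/s. With guard (N) it stops when the force on the tool has changed by that much, and returns True; else False.
- bot.move_j(angles): joint-space move.
- jaws.ungrasp() and jaws.gripper_close(newtons=None): open the fingers fully, or close them until they stop; newtons is the grip in N (None keeps the last).
- bot.hold(seconds).
- kinematics.solve_ik(position, orientation): joint angles nearest the present ones, or None.
- monitor.get_state(): the state.
- viewer.read_camera(name): name is "scene" or "side" or "wrist"; returns (picture, depth): 400x640x3 uint8, red, green, blue; 400x640 float32, m along the optical axis (not along the pixel's ray), 0 where there is no reading.
- viewer.camera_params(name): a dict with "K" (3x3 intrinsics, pixels), "cam_to_world" (4x4, takes a point from camera to world coordinates). Camera axes: x right, y up, looking along -z (the intrinsics and any distortion apply to the point x, -y, -z); pixel columns grow to the right and rows downward; lengths in m; the calibration is good to about 2 mm. A picture is of the moment at which its call begins: read the wrist's pose just before it. camera_params takes no time and is no camera call; for the wrist camera it gives the pose at the moment of the call.
A pose or a line that the arm cannot do raises bot.Unreachable and nothing moves.
- job.job_done(): hands the job in; it is judged then, once.
The state is a dict: "time_s": time; "joints": joint angles; "joint_vel": joint speeds; "effort": joint torques, N m; "tool_pos": TCP position; "tool_rot": TCP orientation; "wrist_force": force on the tool from outside, world axes, zero at the start; "torque": the same for the moment, N m; "finger_gap": opening from 0.0 (shut) to 1.0 (fully open); "grasp_force": force on a finger pad.
Only numpy, scipy, OpenCV 4.12 (cv2) and the standard library are available. Lean on these libraries where they do the work, as an engineer would, in place of code of your own. Each camera call takes 0.05 s, during which the arm holds its last target. There are 200 camera calls.

### The job

The auger's spring-return key switch is under the hinged cover of the control box: lever the cover up with the screwdriver's blade (no fingers on it until it has been levered up), swing it back past upright so that it stays open, and lay the screwdriver down flat on the bench. Take the key from its stand, ease and wiggle it past the sticky pins until it is fully home in the keyway, then turn it a quarter clockwise (seen from above) to its stop. Finish still gripping the key and holding it turned against the spring, and leave the fuse holder, the impeller and the nozzle where they are.

Things in the scene. Friction and masses are not known exactly. Their poses are not given: they have to be found in the camera images.
- control_box: Grey steel control box fixed to the bench, 110 (its x) x 90 (y) x 50 mm high; origin under its centre, front at -x. In the middle of its top a bezel ring, 41 mm outside, 23 inside, 4 mm high, round a brass plug 2 mm below the ring's top. An aluminium cover lies over it, hinged at the back (+x); the front 21 mm of the box's top is a bare ledge.
- cover (a joint): Angle of the cover, rad: 0 shut (level), grows as the front edge rises and swings back; 1.57 upright, stop at 1.95. Stiff hinge: stays where it is left, about 1 N at its front edge raises it. Plate 78 wide (y) x 74 long (x) x 4 mm with 9 mm deep skirts at both sides, open at the front.
- cover_hinge (a point): On the cover's hinge axis (parallel to the box's y), mid-width: 40 mm behind the box's centre (+x), 11 mm above its top. Turns with the cover; at 0 its axes are the box's. The cover's underside is 2 mm below this line when shut.
- cover_edge (a point): Middle of the lower edge of the cover's front: 74 mm before the hinge when shut, 59 mm above the bench. Shut, the flat underside is 9 mm above the box's top: a blade enters here from the front over the ledge, anywhere in the middle 60 mm, up to 13 mm deep before it comes over the bezel ring, which leaves 5 mm.
- plug (a joint): Angle of the key switch's plug, rad: 0 at rest, grows clockwise seen from above, stop at 1.5 (about a quarter turn). A spring drives it back to 0 (0.02 N m at rest, 0.06 N m at the stop), so it must be held. The key has about 0.1 rad of play in the keyway.
- keyway (a point): Centre of the keyway's mouth, level with the bezel's top, 54 mm above the bench, in the middle of the box. x along the slot (at rest the box's x), z up. Slot 15.6 x 5.6 mm, straight down, over 30 mm deep, slightly chamfered. Two sprung, sticky pins bulge in from one broad side at 10 and 17 mm depth and resist the key with up to about 15 N.
- screwdriver: Flat-blade screwdriver lying on the bench, 195 mm long. Origin on the underside, below its balance point; x points from handle to tip, z up. Squared handle 24 x 24 mm from 65 mm behind to 30 mm before the origin; shank 6 mm round; blade 9 mm wide (y), 2.5 mm thick (z), the last 22 mm. Axis 12 mm above the bench. 0.11 kg.
- screwdriver_grip (a point): Middle of the handle's section, 12 mm above the body's origin: the place to grip.
- screwdriver_tip (a point): Middle of the blade's end, 130 mm ahead of screwdriver_grip along x.
- key_stand: Wooden block fixed to the bench, 60 (x) x 45 (y) x 32 mm high, origin under its centre, with a 16.2 x 6.2 mm slot along its x in the middle of its top; the key stands in it.
- key: Switch key standing upright in the stand, blade down: black plastic bow (head) 30 wide (x) x 10 thick (y) x 34 mm high, steel blade 14 x 4 x 26 mm below it (last 3 mm 11 x 2.4). Origin in the middle of the bow's underside, on the stand's top, 32 mm above the bench; z up. Both ways round are alike. Fully home, the bow's underside sits on the bezel. 0.03 kg.
- key_tip (a point): End of the key's blade, 26 mm below the key's origin.
- fuse_holder: Bystander: white ceramic fuse holder, 60 x 30 x 28 mm high, loose; origin under its centre.
- impeller: Bystander: stainless pump impeller, 72 mm across, 27 mm high, loose; origin under its centre.
- nozzle: Bystander: plastic spray nozzle standing upright, 32 mm across, 55 mm high, loose; origin under its centre.
Things that resemble listed ones, but are neither listed nor needed, are in the scene too. What is meant by the screwdriver is not blue, green or turquoise, and is the smaller of those in its own colour.

How it is judged:
On the way, in this order (a step that is already met when the one before it is completed fails the run):
1. the screwdriver is levering the cover up (over 0.3 rad), no finger on the cover (value of joint cover above 0.3 rad and contact force between screwdriver and cover above 0.2 N and contact force between the arm and cover below 0.1 N), for 0.05 s.
2. the cover stands open past upright and the screwdriver lies flat on the bench, let go (value of joint cover above 1.57 rad and height (world z) of each of screwdriver_grip, screwdriver_tip below 0.025 m and linear speed of screwdriver below 0.03 m/s and contact force between the fingers and screwdriver below 0.1 N), for 0.2 s.
3. the key is fully home in the keyway, not yet turned (z of key_tip in the frame of keyway below -0.022 m and horizontal distance between key_tip and keyway below 0.004 m and angle between key's own z axis and vertical below 0.2 rad and value of joint plug below 0.35 rad), for 0.1 s.
At the end, for the whole second after the job is handed in: The key is fully home (tip 22 mm or more below the mouth, within 4 mm of its axis, upright), gripped by the fingers (over 1 N) and held turned beyond 1.25 rad; the cover is open beyond 1.4 rad; the screwdriver lies flat on the bench, at rest and let go (value of joint plug above 1.25 rad and contact force between the fingers and key above 1 N and value of joint cover above 1.4 rad and z of key_tip in the frame of keyway below -0.022 m and horizontal distance between key_tip and keyway below 0.004 m and angle between key's own z axis and vertical below 0.2 rad and height (world z) of each of screwdriver_grip, screwdriver_tip below 0.025 m and linear speed of screwdriver below 0.03 m/s and contact force between the fingers and screwdriver below 0.1 N); the arm keeps its last pose, push and grip.
It fails at once if the arm or fingers push the cover before it has been levered up (value of joint cover below 0.3 rad and contact force between the arm and cover above 3 N).
It fails at once if a bystander is moved more than 30 mm (distance of any of fuse_holder, impeller, nozzle from where it was at the start of the episode above 0.03 m).
It also fails if it takes over 72 s, if anything falls off the work surface, if the arm or the gripper's body presses on something with over 40 N, if the wrist force passes 120 N, or if a joint passes its speed limit or range.

## Working session

There is one attempt and no reset: what is moved stays moved. The work goes in short steps, each a Python script; the robot and the scene stay as the last script left them, time stands still between calls to the robot, and variables do not carry over. Pictures are saved under pics/ and viewed, at most 10 in all, crops included, and the job is handed in when it is done.

```bash
ls; mkdir -p pics; python3 - <<'E'
from workcell import bot, jaws, kinematics, monitor, viewer, job
import cv2,numpy as np
for n in("scene","side"):
    p,d=viewer.read_camera(n); np.savez(f"{n}.npz",p=p,d=d,**viewer.camera_params(n))
    cv2.imwrite(f"pics/{n}.png",cv2.cvtColor(p,cv2.COLOR_RGB2BGR))
    print({k:np.round(v,3).tolist() for k,v in viewer.camera_params(n).items()} , (d>0).mean())
print(monitor.get_state(),bot.hold_point_z)
E
```

```text
pics
{'K': [[401.273, 0.0, 315.222], [0.0, 401.273, 200.85], [0.0, 0.0, 1.0]], 'cam_to_world': [[0.898, -0.25, 0.362, 0.883], [0.44, 0.525, -0.728, -0.659], [-0.008, 0.813, 0.582, 0.672], [0.0, 0.0, 0.0, 1.0]]} 0.9959609375
{'K': [[443.904, 0.0, 327.723], [0.0, 443.904, 196.912], [0.0, 0.0, 1.0]], 'cam_to_world': [[0.897, 0.21, -0.389, 0.084], [-0.442, 0.448, -0.777, -0.794], [0.012, 0.869, 0.495, 0.625], [0.0, 0.0, 0.0, 1.0]]} 0.99587109375
{'time_s': 0.1, 'joints': array([-1.21001051e-01,  2.76489932e-01,  1.50594196e+00,  1.68056036e-06,
        1.36071021e+00, -1.21028088e-01]), 'joint_vel': array([-2.30974633e-04, -1.82262722e-03, -1.79947015e-03, -5.27406819e-05,
       -1.84715505e-03,  7.17483178e-04]), 'effort': array([ 2.09665013e-03, -4.05456018e+01, -2.37780511e+01,  7.03444169e-02,
        2.99401337e-02, -2.48708608e-05]), 'tool_pos': array([5.74515335e-01, 5.35856499e-05, 2.04740829e-01]), 'tool_rot': array([-3.14005474e+00, -1.88700542e-04,  1.57082287e+00]), 'wrist_force': array([0.60214032, 0.07094113, 0.02857248]), 'torque': array([ 0.01215859, -0.02831016,  0.00336444]), 'grasp_force': 0.0, 'finger_gap': 0.9965774820979884} 0.0188
```

View pics/scene.png

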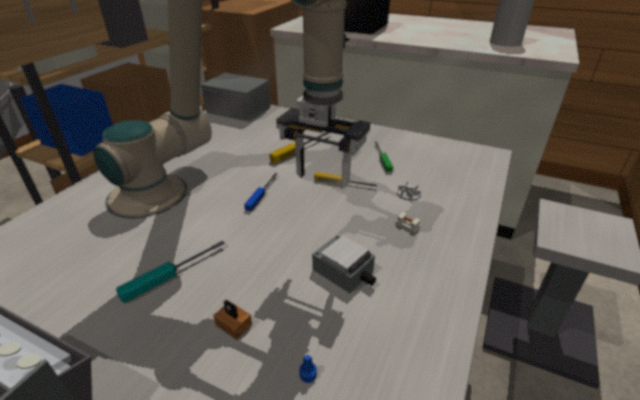

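View pics/side.png

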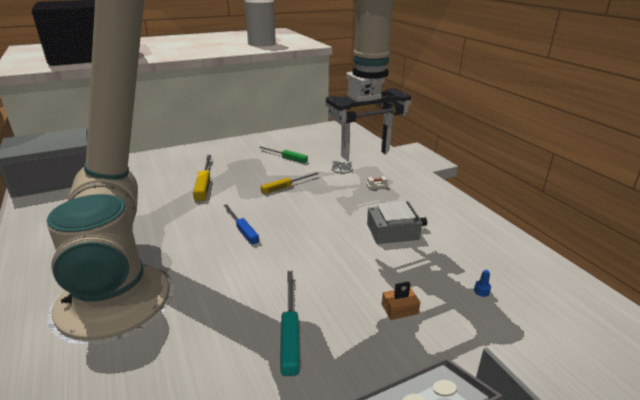

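The scene picture shows the yellow screwdrivers at (283,152) and (328→376, 177→185), with blue (260,195), green (385,158) and turquoise (150,280) ones to exclude. The box is at (345,260), the key in its stand at (232,315), the nozzle at (308,370), the fuse holder at (408,223) and the impeller at (409,190). The side picture shows the yellows at (203,185) and (277→318, 185→174), the box at (395,222) and the key at (402,290). Next I measure.

```bash
cat > h.py <<'E'
import numpy as np,cv2
def load(n):
    z=np.load(n+".npz"); return z['p'],z['d'],z['K'],z['cam_to_world']
def cloud(d,K,T):
    v,u=np.indices(d.shape); 
    P=np.stack([(u-K[0,2])/K[0,0]*d,-(v-K[1,2])/K[1,1]*d,-d],-1)
    W=P@T[:3,:3].T+T[:3,3]; W[d<=0]=np.nan; return W
def rect(xy):
    (c,s,a)=cv2.minAreaRect((xy*1000).astype(np.float32)); return np.round(c,1),np.round(s,1),round(a,1)
E
python3 - <<'E'
from h import *
for n in("scene","side"):
    p,d,K,T=load(n); W=cloud(d,K,T); h=cv2.cvtColor(p,cv2.COLOR_RGB2HSV)
    b=(abs(W[...,0]-.8)<.5)&(abs(W[...,1])<.6)
    print(n,"bench z",np.nanmedian(W[...,2][b]))
    def comps(m,name,mn=12):
        k,l,s,c=cv2.connectedComponentsWithStats(m.astype(np.uint8))
        for i in range(1,k):
            if s[i,4]>=mn:
                q=W[l==i]; q=q[~np.isnan(q[:,0])]
                if len(q)<5: continue
                print(name,np.round(c[i]),s[i,4],rect(q[:,:2]),"z",np.round(np.percentile(q[:,2],[5,50,95]),3))
    Z=W[...,2]
    comps((h[...,0]>18)&(h[...,0]<32)&(h[...,1]>150)&(h[...,2]>90)&(Z<.06)&(Z>.005),"yellow")
    comps((h[...,0]>5)&(h[...,0]<17)&(h[...,1]>120)&(Z<.06)&(Z>.026)&b,"stand top",20)
    comps((Z>.004)&(Z<.1)&b,"obj",30)
    comps((Z>.054)&(Z<.08)&b,"cover",30)
    comps((Z>.044)&(Z<.054)&b,"boxtop",30)
E
```

```text
scene bench z 1.3870313195107897e-05
yellow [283. 150.] 138 (array([262.2, 362.3]), array([102.6,  26.4]), 70.6) z [0.029 0.034 0.037]
yellow [326. 175.] 90 (array([454.1, 291.2]), array([77.4, 18.7]), 11.3) z [0.019 0.023 0.025]
stand top [232. 318.] 452 (array([ 507.3, -274.6]), array([42.9, 60. ]), 80.6) z [0.028 0.031 0.037]
obj [385. 159.] 201 (array([565.4, 505.9]), array([ 36.7, 196.6]), 27.6) z [0.006 0.021 0.025]
obj [328. 177.] 251 (array([454.7, 293.5]), array([86.4, 28.1]), 10.2) z [0.006 0.02  0.025]
obj [256. 197.] 287 (array([311.3, 136.7]), array([ 25.9, 164.5]), 3.9) z [0.007 0.021 0.026]
obj [364. 183.] 58 (array([564.7, 311.7]), array([85.2, 18.9]), 16.2) z [0.01  0.014 0.016]
obj [409. 191.] 283 (array([698.6, 335.2]), array([70.8, 65.1]), 58.6) z [0.004 0.011 0.027]
obj [408. 222.] 286 (array([734.8, 183.5]), array([30.2, 59.5]), 75.3) z [0.006 0.018 0.029]
obj [345. 262.] 2407 (array([657.6, -41.5]), array([ 93.4, 142.1]), 74.6) z [0.012 0.05  0.064]
obj [187. 262.] 339 (array([ 319.3, -168.1]), array([166.2,  16.6]), 72.8) z [0.009 0.018 0.029]
obj [233. 318.] 
[... 2001 characters left out ...]
8.1) z [0.017 0.019 0.021]
obj [400. 300.] 1000 (array([ 506.1, -272.3]), array([49.5, 62.5]), 80.0) z [0.007 0.032 0.064]
obj [295. 315.] 33 (array([ 303.7, -230.7]), array([26.2,  8.1]), 83.8) z [0.027 0.031 0.033]
cover [397. 211.] 647 (array([652.3, -39.3]), array([85. , 84.9]), 73.4) z [0.058 0.064 0.066]
cover [402. 285.] 112 (array([ 505. , -273.6]), array([11.1, 28.7]), 84.0) z [0.055 0.063 0.067]
boxtop [388. 220.] 445 (array([644.1, -37.9]), array([ 93.9, 111.6]), 74.3) z [0.045 0.051 0.053]
boxtop [485. 274.] 44 (array([ 685.7, -305.4]), array([11.4, 15. ]), 24.2) z [0.045 0.049 0.053]
boxtop [401. 291.] 64 (array([ 503.3, -277.2]), array([ 9.8, 29.7]), 64.3) z [0.045 0.049 0.054]
```

```bash
python3 - <<'E'
import cv2,numpy as np
a=cv2.imread("pics/scene.png");b=cv2.imread("pics/side.png")
f=lambda i,x,y,w=100,h=75:cv2.resize(i[y:y+h,x:x+w],(400,300),interpolation=cv2.INTER_CUBIC)
cv2.imwrite("pics/crop.png",np.vstack([np.hstack([f(a,300,215),f(b,350,180)]),np.hstack([f(a,290,140),f(a,190,280)])]))
E
```

```text
(no output)
```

View pics/crop.png

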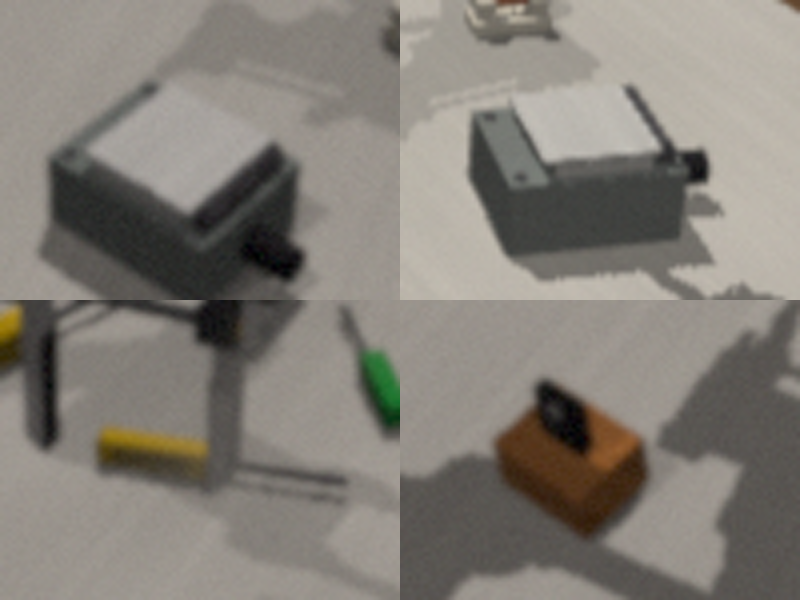

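The crop confirms the choice. The small yellow screwdriver (handle about 92 x 22 mm) is at (328,177), with its tip towards (376,185). The larger yellow one at (283,152) is a decoy. The box's bare ledge faces the robot and the black gland is at its back, so the box yaw is about -15.9° and its centre is at (0.644,-0.037). The key stand is at (0.506,-0.273), yaw about -10°. Now I hover over the screwdriver.

```bash
cat >> h.py <<'E'
from workcell import bot, jaws, kinematics, monitor, viewer, job
R=np.radians
def wrist(n):
    c=viewer.camera_params("wrist"); p,d=viewer.read_camera("wrist")
    np.savez(n+".npz",p=p,d=d,**c); cv2.imwrite(f"pics/{n}.png",cv2.cvtColor(p,cv2.COLOR_RGB2BGR)); return p,cloud(d,c['K'],c['cam_to_world'])
def ori(deg): return [np.pi,0,R(deg)]
E
python3 - <<'E'
from h import *
bot.goto([.48,.298,.17],ori(195.5)); print(monitor.get_state()['joints'].round(2),monitor.get_state()['time_s'])
p,W=wrist("w1"); h=cv2.cvtColor(p,cv2.COLOR_RGB2HSV); Z=W[...,2]
m=(h[...,0]>18)&(h[...,0]<32)&(h[...,1]>150)&(Z<.04)&(Z>.005); q=W[m]; print(m.sum(),rect(q[:,:2]),rect(q[q[:,2]>.019][:,:2]))
m=(Z>.006)&(Z<.03)&(abs(W[...,0]-.5)<.14)&(abs(W[...,1]-.3)<.06);q=W[m];print(rect(q[:,:2]),np.percentile(q[:,2],[1,99]),np.nanmedian(Z))
E
```

```text
[ 0.43  0.28  1.59 -0.    1.27 -1.41] 1.3
4601 (array([366.6, 340.4]), array([ 94.8, 278.5]), 57.4) (array([366.6, 340.4]), array([ 94.8, 278.5]), 57.4)
(array([506.6, 304.4]), array([195.1,  24.6]), 9.2) [0.01234307 0.02572234] 0.0007419701374523635
```

View pics/w1.png

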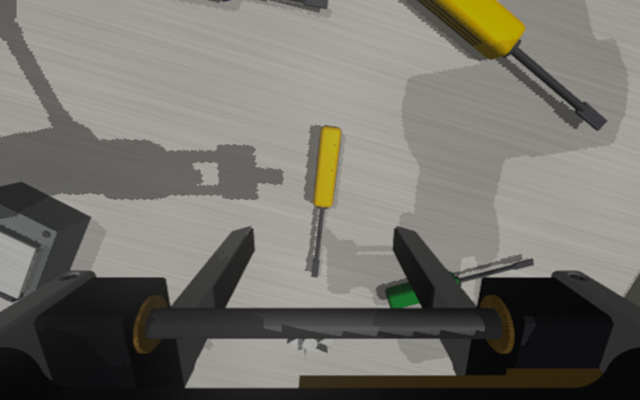

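The wrist view shows the small yellow screwdriver alone in the middle, with its handle at (327,167) and its tip at (316,272). The fitted rectangle is 195 x 24.6 mm, an exact match, at yaw 9.2° with the grip at (0.4745,0.2992). I grasp it.

```bash
python3 - <<'E'
from h import *
o=ori(189.2); bot.goto([.4745,.2992,.06],o); print(bot.move_l([.4745,.2992,.0045],v=.08,guard=8)); print(monitor.get_state()['tool_pos'])
jaws.gripper_close(60); s=monitor.get_state(); print(s['tool_pos'],s['finger_gap']*94,s['grasp_force'])
bot.move_l([.4745,.2992,.15]); bot.hold(.3)
s=monitor.get_state(); print(s['time_s'],s['tool_pos'],s['tool_rot'],s['wrist_force'])
for n in("side","scene"):
    c=viewer.camera_params(n); p,d=viewer.read_camera(n); W=cloud(d,c['K'],c['cam_to_world'])
    cv2.imwrite(f"pics/{n}2.png",cv2.cvtColor(p,cv2.COLOR_RGB2BGR))
    u=np.array([np.cos(R(9.2)),np.sin(R(9.2))]); D=(W-[.4745,.2992,0]); a=D[...,:2]@u; b=D[...,:2]@[-u[1],u[0]]
    m=(a>.04)&(a<.16)&(abs(b)<.02)&(W[...,2]>.08)&(W[...,2]<.22)
    q=np.c_[a[m],b[m],W[m][:,2]]; print(n,m.sum(),"a max",a[m].max()); 
    for lo in np.arange(.04,.15,.015):
        k=q[(q[:,0]>=lo)&(q[:,0]<lo+.015)]
        if len(k): print(len(k),np.median(k,0).round(4))
E
```

```text
False
[0.47495775 0.29942313 0.00490819]
[0.47449988 0.29914674 0.00447631] 23.23632409131535 59.999958872795105
5.2083 [0.47426699 0.29909621 0.14941213] [-3.14131958e+00 -1.04716244e-03 -2.98106259e+00] [-1.30822259 -0.17681993 -0.53016881]
side 57 a max 0.12996546460361116
10 [ 0.0467 -0.0012  0.1583]
9 [ 0.0624 -0.0033  0.1593]
10 [ 0.0765 -0.0019  0.1589]
10 [ 0.0934 -0.0016  0.1586]
8 [ 0.107  -0.0023  0.1579]
10 [ 0.122  -0.0006  0.1582]
scene 72 a max 0.1298260955025658
11 [ 0.0478 -0.001   0.1586]
12 [ 0.0623 -0.0006  0.1586]
11 [7.900e-02 1.000e-04 1.585e-01]
12 [ 0.0924 -0.0024  0.1585]
13 [ 0.1076 -0.0013  0.1583]
13 [ 0.1236 -0.0002  0.158 ]
```

The screwdriver is level, with its axis 8 mm above the TCP and its tip 130 mm ahead, as expected. Next is inserting the blade and starting to lever.

```bash
cat >> h.py <<'E'
BY=-15.9; C=np.array([.6437,-.0374]); e=np.array([np.cos(R(BY)),np.sin(R(BY))]); OFF=.0078
def tcp(x,z):  # blade tip centre at box x, world z
    g=C+e*(x-.130); return [g[0],g[1],z-OFF]
def arc(t,r=.063): return tcp(.040-r*np.cos(t)-.002*np.sin(t), .061+r*np.sin(t)-.002*np.cos(t)-.00125)
E
python3 - <<'E'
from h import *
o=ori(180+BY); bot.goto(tcp(-.075,.15),o); bot.move_l(tcp(-.075,.0545),v=.12); bot.move_l(tcp(-.045,.0545),v=.1)
print(bot.move_l(tcp(-.023,.0545),v=.04,guard=6)); s=monitor.get_state();print(s['tool_pos'],tcp(-.023,.0545),s['wrist_force'])
for t in (.05,.2,.35,.5): 
    bot.move_l(arc(t),v=.05); s=monitor.get_state(); print(t,s['wrist_force'].round(2),s['torque'].round(3))
bot.hold(.1)
p,d=viewer.read_camera("side"); a=p[130:280,280:480]
p2,d=viewer.read_camera("scene"); b=p2[190:340,230:430]
cv2.imwrite("pics/lev.png",cv2.cvtColor(cv2.resize(np.hstack([a,b]),(800,300)),cv2.COLOR_RGB2BGR)); print(monitor.get_state()['time_s'])
E
```

```text
False
[0.49629331 0.00453384 0.04653294] [np.float64(0.49655357963897073), np.float64(0.004515760459942161), 0.0467] [ 0.30749834 -0.57340706 -0.22022038]
0.05 [-1.42 -0.09 -1.43] [0.119 0.115 0.001]
0.2 [-0.21  1.52 -0.89] [ 0.093 -0.064  0.013]
0.35 [-0.21  0.38 -0.77] [ 0.038 -0.056 -0.037]
0.5 [-0.06  0.06 -0.99] [ 0.101 -0.043  0.015]
9.9917
```

View pics/lev.png

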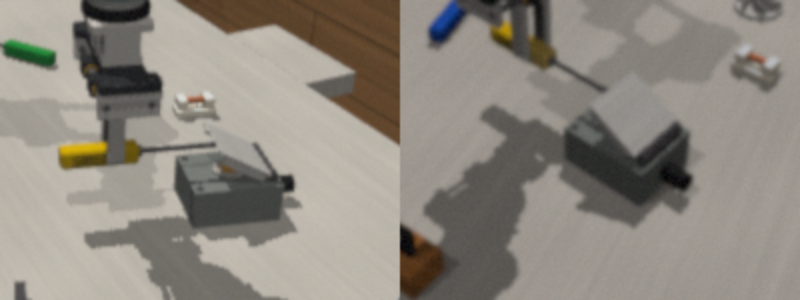

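The picture shows the blade under the cover at (215,145) in the left half, holding it up about 0.5 rad with no finger near it. I continue past upright, back off, and lay the screwdriver down where it was.

```bash
python3 - <<'E'
from h import *
for t in (.7,.9,1.1,1.3,1.45,1.6,1.75,1.9): bot.move_l(arc(t),v=.07)
s=monitor.get_state();print(s['wrist_force'].round(2),s['torque'].round(3))
a=arc(1.9); bot.move_l([a[0]-.12*e[0],a[1]-.12*e[1],a[2]+.02],v=.2)
for n in("side","scene"):
    c=viewer.camera_params(n); p,d=viewer.read_camera(n); W=cloud(d,c['K'],c['cam_to_world'])
    D=W[...,:2]-C; x=D@e; y=D@[-e[1],e[0]]; m=(x>.02)&(x<.1)&(abs(y)<.035)&(W[...,2]>.075)&(W[...,2]<.15)
    if m.sum()>20:
        k=np.polyfit(W[m][:,2],x[m],1); print(n,m.sum(),"cover angle",np.pi/2+np.arctan(k[0]),W[m][:,2].max())
P=[.4745,.2992]; o=ori(189.2)
bot.goto([*P,.10],o); bot.move_l([*P,.0055],v=.12,guard=5); print(monitor.get_state()['tool_pos'])
jaws.ungrasp(); bot.move_l([*P,.13]); bot.hold(.1)
p,W=wrist("w2"); Z=W[...,2]; m=(Z>.006)&(Z<.03)&(abs(W[...,0]-.5)<.14)&(abs(W[...,1]-.3)<.06);q=W[m];print(rect(q[:,:2]),np.percentile(q[:,2],[1,99])); print(monitor.get_state()['time_s'])
E
```

```text
[ 0.17  0.32 -1.66] [ 0.069 -0.066  0.011]
side 335 cover angle 1.9469479223471906 0.13350540995179339
scene 170 cover angle 1.9089459383713916 0.13153106507470946
[0.4734418  0.29762001 0.00447429]
(array([505.4, 304.2]), array([195.2,  24.2]), 9.7) [0.01246371 0.02585777]
17.5167
```

The cover stays open at about 1.9 rad and the screwdriver lies flat (195 x 24 rectangle, 26 mm high). Next I look down at the keyway, then the key.

```bash
python3 - <<'E'
from h import *
bot.goto([.56,.15,.2],ori(180+BY)); bot.goto([*C,.175],ori(180+BY)); bot.hold(.2); s=monitor.get_state(); print(s['tool_pos'],s['tool_rot'],s['joints'].round(2)); p,_=wrist("wk")
bot.goto([.505,-.273,.187],ori(170.2)); bot.hold(.2); s=monitor.get_state(); print(s['tool_pos'],s['tool_rot'],s['joints'].round(2)); p2,_=wrist("ws")
cv2.imwrite("pics/two.png",cv2.cvtColor(np.hstack([p[0:300,130:530],p2[0:300,130:530]]),cv2.COLOR_RGB2BGR)); print(s['time_s'])
E
```

```text
[ 0.64340457 -0.03540268  0.17559361] [3.14105266e+00 4.73312508e-04 2.86650509e+00] [-0.16  0.4   1.4   0.    1.35 -1.46]
[ 0.50577422 -0.2719485   0.18687075] [3.14127536e+00 8.72446070e-06 2.97237531e+00] [-0.61  0.29  1.54  0.    1.32 -2.02]
20.6333
```

View pics/two.png

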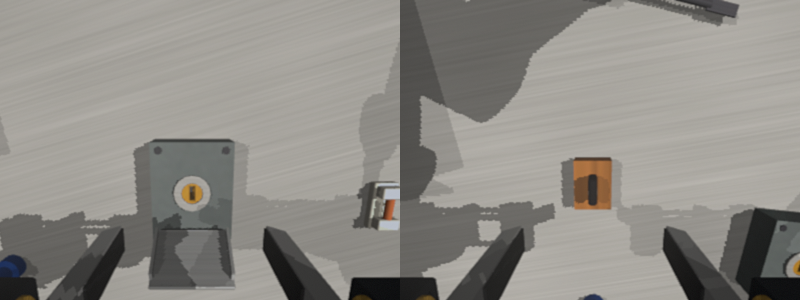

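The left half shows the bezel ring at (192,194), with the brass plug and the slot pointing along the box. The right half shows the key bow at (592,190) on the orange stand. I turn these into coordinates.

```bash
python3 - <<'E'
from h import *
def ray(n,uv,z):
    _,_,K,T=load(n); uv=np.atleast_2d(uv); v=np.c_[(uv[:,0]-K[0,2])/K[0,0],-(uv[:,1]-K[1,2])/K[1,1],-np.ones(len(uv))]@T[:3,:3].T
    return T[:3,3]+v*((z-T[2,3])/v[:,2])[:,None]
def comp(m,near,mn=15):
    k,l,s,c=cv2.connectedComponentsWithStats(m.astype(np.uint8)); i=min((i for i in range(1,k) if s[i,4]>=mn),key=lambda i:np.hypot(*(c[i]-near)))
    return np.argwhere(l==i)[:,::-1].astype(float)
p,d,K,T=load("wk"); print(T[:3].round(3).tolist()); h=cv2.cvtColor(p,cv2.COLOR_RGB2HSV); W=cloud(d,K,T)
ys,xs=np.indices(d.shape); near=np.hypot(xs-322,ys-194)<30
def show(name,q):
    r=rect(q[:,:2]); print(name,len(q),"mean",(q[:,:2].mean(0)*1000).round(1),*r)
brass=near&(h[...,0]>10)&(h[...,0]<32)&(h[...,1]>110)&(h[...,2]>90)
ring=near&(h[...,1]<45)&(h[...,2]>120)
b=comp(brass,(322,194)); print(b.min(0),b.max(0)); show("plug",ray("wk",b,.052))
g=comp(ring,(322,194)); show("ring",ray("wk",g,.054))
c0=b.mean(0); slot=(np.hypot(xs-c0[0],ys-c0[1])<9)&(h[...,2]<90); sl=comp(slot,c0,5); print(sl.min(0),sl.max(0)); show("slot",ray("wk",sl,.052))
print("ring depth z",np.nanmedian(W[...,2][ring]),)
Zb=W[...,2]; D=W[...,:2]-C; m=(Zb>.044)&(Zb<.053)&(np.hypot(D[...,0],D[...,1])<.09); show("boxtop",W[m])
p,d,K,T=load("ws"); W=cloud(d,K,T); Z=W[...,2]; h=cv2.cvtColor(p,cv2.COLOR_RGB2HSV)
near=(abs(xs-322)<40)&(abs(ys-188)<40)
m=near&(Z>.058)&(Z<.075); show("bow depth",W[m]); print(np.median(Z[m]))
m=near&(h[...,2]<75)&(h[...,1]<100); 
k=comp(m,(322,190)); print(k.min(0),k.max(0)); top=k[(Z[k[:,1].astype(int),k[:,0].astype(int)]>.060)]; show("bow rgb",ray("ws",top,.066))
m=near&(h[...,0]>5)&(h[...,0]<17)&(h[...,1]>120)&(Z>.028)&(Z<.04); show("stand",W[m])
E
```

```text
[[0.272, -0.925, -0.264, 0.565], [0.962, 0.262, 0.075, -0.013], [-0.0, -0.275, 0.961, 0.355]]
[312. 184.] [331. 203.]
plug 267 mean [643.  -36.5] [643.6 -36.8] [20.8 21.5] 74.2
ring 682 mean [642.9 -36.2] [643.4 -36.2] [39.2 39.4] 74.2
[320. 187.] [323. 199.]
slot 39 mean [644.2 -37.1] [642.9 -36.7] [ 3.3 13.6] 74.2
ring depth z 0.0541371696770884
boxtop 6489 mean [634.4 -33.9] [642.8 -36.2] [ 90.1 109.5] 74.2
bow depth 259 mean [ 503.2 -271.7] [ 504.5 -271.8] [ 9.9 30.5] 80.2
0.06562951016783508
[318. 175.] [326. 204.]
bow rgb 222 mean [ 502.6 -271.9] [ 502.8 -272.1] [ 8.7 29.1] 80.4
stand 1480 mean [ 501.4 -271.8] [ 503.8 -272.3] [43.4 59.5] 80.5
```

Keyway is at (0.6432,-0.0364), yaw -15.8°. The key is at (0.5037,-0.2719), yaw -9.7°. All sizes agree with those given. I take the key, then measure the held bow with the same camera so the calibration bias cancels.

```bash
python3 - <<'E'
from h import *
P=[.5037,-.2719]; o=ori(170.3); bot.goto([*P,.09],o); print(bot.move_l([*P,.037],v=.08,guard=6))
s=monitor.get_state(); print(s['tool_pos'],s['tool_rot'])
jaws.gripper_close(50); s=monitor.get_state(); print(s['tool_pos'],s['finger_gap']*94,s['grasp_force'],s['wrist_force'].round(2))
bot.move_l([*P,.12],v=.1); bot.hold(.3); s=monitor.get_state(); t=s['tool_pos']; print(t,s['tool_rot'],s['wrist_force'].round(2))
p,W=wrist("wg"); Z=W[...,2]
a=R(170.3); ex=np.array([np.cos(a),np.sin(a)]); ey=np.array([ex[1],-ex[0]])
D=W[...,:2]-t[:2]; x=D@ex; y=D@ey; m=(abs(x)<.022)&(abs(y)<.006)&(abs(Z-t[2]-.029)<.006); q=np.c_[x[m],y[m],Z[m]]
print(m.sum(),np.percentile(q,[1,50,99],0).round(4)); 
cv2.imwrite("pics/wgc.png",cv2.cvtColor(cv2.resize(p[120:270,220:420],(800,600)),cv2.COLOR_RGB2BGR)); print(s['time_s'])
E
```

```text
False
[ 0.5041332  -0.27220621  0.03745681] [-3.14112128e+00  9.17972698e-04  2.97232206e+00]
[ 0.50369753 -0.2718886   0.0369918 ] 9.574985803148415 49.99997913837433 [0.02 0.07 0.46]
[ 0.50351725 -0.2717503   0.11951528] [ 3.14116496e+00 -8.21842725e-04  2.97231393e+00] [-0.21 -0.23  0.74]
853 [[-0.0145 -0.0054  0.1431]
 [ 0.0023  0.0006  0.1484]
 [ 0.014   0.0057  0.1536]]
24.5083
```

View pics/wgc.png

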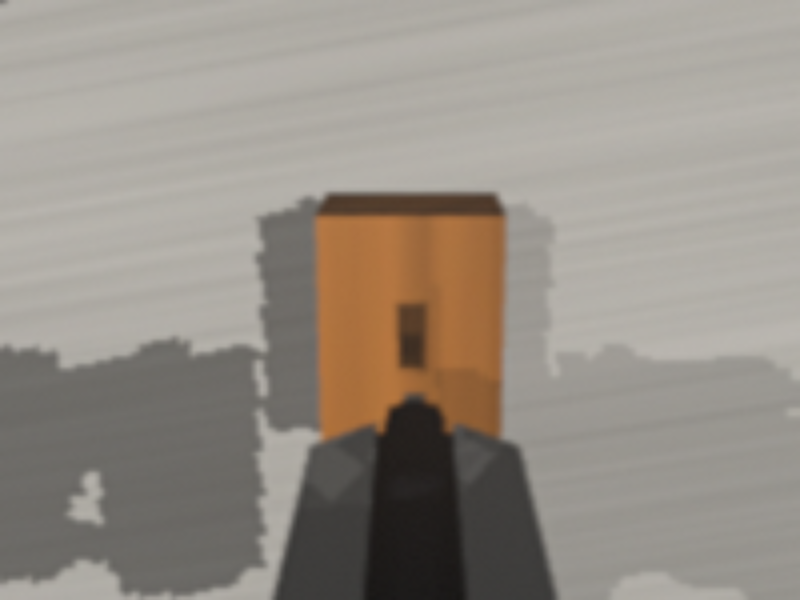

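The key is firmly gripped (bow at (415,500) in the crop), the stand slot is empty, and the bow is centred within 0.5 mm along its width. I check the sideways bias, then descend onto the keyway.

```bash
python3 - <<'E'
from h import *
p,d,K,T=load("wg"); uv=(324.4,240); v=T[:3,:3]@[(uv[0]-K[0,2])/K[0,0],-(uv[1]-K[1,2])/K[1,1],-1]; q=T[:3,3]+v*((.1485-T[2,3])/v[2])
t=np.array([.50352,-.27175]); a=R(170.3); print("bow in tool x,y mm",((q[:2]-t)@[np.cos(a),np.sin(a)])*1e3,by:=((q[:2]-t)@[np.sin(a),-np.cos(a)])*1e3)
yaw=180-15.8; a=R(yaw); ey=np.array([np.sin(a),-np.cos(a)])
k=np.array([.6432,-.0364])-(by/1000*ey if abs(by)<2.5 else 0); print("target",k)
o=ori(yaw); bot.goto([.52,-.2,.18],o); bot.goto([*k,.13],o); bot.move_l([*k,.090],v=.08); bot.hold(.2); s0=monitor.get_state(); print(s0['tool_pos'],s0['wrist_force'].round(2))
print(bot.move_l([*k,.077],v=.02,guard=5)); s=monitor.get_state(); print(s['tool_pos'],s['wrist_force']-s0['wrist_force'],s['torque']-s0['torque'],s['time_s'])
np.save("k.npy",k)
E
```

```text
bow in tool x,y mm 13.280410293086103 1.3646474494165517
target [ 0.64282843 -0.03771309]
[ 0.64331671 -0.03775048  0.09065204] [ 0.31 -0.46 -0.53]
False
[ 0.64279895 -0.03771721  0.07696404] [-1.23886403 -0.12939914 -0.20620744] [-0.03812771  0.03048599 -0.03674973] 27.525
```

The blade entered without vertical force and is about 8 mm deep. Next I wiggle it down past the pins.

```bash
python3 - <<'E'
from h import *
k=np.load("k.npy"); yaw=180-15.8; z=.077; i=0
while z>.0587 and monitor.get_state()['time_s']<50:
    z-=.0015; i+=1; w=3*(-1)**i
    bot.move_l([*k,z],ori(yaw+w),v=.02)
    s=monitor.get_state(); print(round(z,4),s['tool_pos'].round(4),s['wrist_force'].round(1),s['torque'].round(2))
    if s['wrist_force'][2]>40: break
bot.move_l([*k,z],ori(yaw)); bot.hold(.2)
s=monitor.get_state(); print(s['tool_pos'],s['wrist_force'].round(1),s['torque'].round(2),s['finger_gap']*94,s['time_s'])
E
```

```text
0.0755 [ 0.6429 -0.0377  0.0759] [-0.3 -0.7  1.3] [0.11 0.11 0.03]
0.074 [ 0.6428 -0.0378  0.0741] [-0.9 -0.9  1.3] [ 0.06  0.13 -0.01]
0.0725 [ 0.6429 -0.0378  0.0729] [-1.3  0.2  3.6] [0.04 0.2  0.01]
0.071 [ 0.6428 -0.0377  0.0709] [-1.1  0.1  2.3] [-0.03  0.11 -0.05]
0.0695 [ 0.6428 -0.0378  0.0693] [-0.2 -0.4  2.2] [0.04 0.09 0.02]
0.068 [ 0.6429 -0.0377  0.0682] [-0.4 -0.3  2.7] [0.05 0.16 0.01]
0.0665 [ 0.6428 -0.0377  0.0666] [-2.   0.6  4. ] [-0.02  0.24  0.02]
0.065 [ 0.6428 -0.0377  0.0653] [-1.2 -0.   4.4] [-0.    0.29  0.04]
0.0635 [ 0.6429 -0.0378  0.0637] [-1.  -0.7  4.2] [0.   0.31 0.04]
0.062 [ 0.6429 -0.0377  0.0622] [-1.7 -0.1  5.5] [-0.05  0.35  0.  ]
0.0605 [ 0.6428 -0.0378  0.0601] [-1.4 -0.3  2. ] [-0.04  0.09 -0.01]
0.059 [ 0.6428 -0.0377  0.059 ] [-1.5 -0.3  3. ] [0.07 0.24 0.03]
0.0575 [ 0.6429 -0.0377  0.0589] [-3.5  0.8 10.1] [ 0.1   0.65 -0.03]
[ 0.64285882 -0.0377799   0.05886626] [-3.1  0.4  9.3] [0.05 0.65 0.07] 9.502552142504022 31.325
```

The key is seated: the TCP stopped at 0.0589 with a contact-force step, where full home was expected at 0.059. Now I turn it clockwise.

```bash
python3 - <<'E'
from h import *
k=np.load("k.npy"); yaw=180-15.8; jaws.gripper_close(60)
for t in (.3,.6,.9,1.2,1.4,1.52,1.57):
    bot.move_l([*k,.0582],ori(yaw-np.degrees(t)),v=.05); s=monitor.get_state(); print(t,round(R(yaw)-s['tool_rot'][2],3),s['tool_pos'].round(4),s['wrist_force'].round(1),s['torque'].round(3))
bot.hold(.3); s=monitor.get_state(); print(s['wrist_force'].round(1),s['torque'].round(3),s['grasp_force'],s['finger_gap']*94,s['time_s'])
p,_=wrist("wend"); a=cv2.resize(p[100:300,200:440],(400,333)); b=viewer.read_camera("scene")[0]; b=cv2.resize(b[130:297,250:450],(400,333))
cv2.imwrite("pics/end.png",cv2.cvtColor(np.hstack([a,b]),cv2.COLOR_RGB2BGR))
E
```

```text
0.3 0.3 [ 0.6429 -0.0373  0.0589] [-2.1  0.9  7.3] [ 0.203  0.4   -0.043]
0.6 0.6 [ 0.6431 -0.0368  0.0589] [-1.6  1.8  6.9] [ 0.341  0.406 -0.006]
0.9 0.9 [ 0.6434 -0.0365  0.0589] [-1.3  2.6  6. ] [0.455 0.284 0.   ]
1.2 1.2 [ 0.6439 -0.0363  0.0589] [-1.5  2.9  5.6] [0.582 0.143 0.014]
1.4 1.4 [ 0.6441 -0.0362  0.0589] [0.3 3.8 6.4] [0.578 0.019 0.068]
1.52 1.519 [ 0.6444 -0.0362  0.0589] [0.7 3.4 5.2] [ 0.684 -0.028  0.014]
1.57 1.569 [ 0.6444 -0.0362  0.0589] [1.1 3.1 4.4] [ 0.699 -0.122  0.057]
[1.7 2.7 4.8] [ 0.655 -0.042  0.042] 60.002766251564026 9.613878026408349 34.5083
```

View pics/end.png

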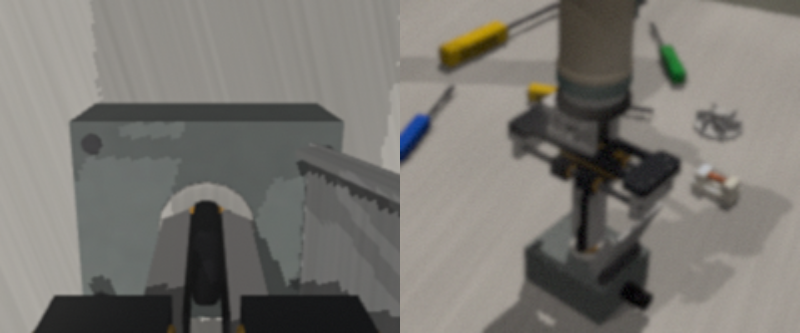

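The picture shows the bow at (205,255), square between the fingers and turned a quarter against the box. The cover is still open at right, the small yellow screwdriver lies flat in the distance, and the fuse holder and impeller haven't moved. I hand in.

```bash
python3 -c "
from workcell import job; print(job.job_done())"
```

```text
the job is handed in; nothing more can be done
None
```

The job is handed in at about 35 s of the 72 s limit, though no verdict came back: the cover measured about 1.9 rad open, the screwdriver lies flat where it started, and the key is fully home and gripped at 60 N. The gripper is turned 1.57 rad, so with the keyway's play I put the plug at about 1.45 rad or more (it needs 1.25), though I could not read its angle directly.

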